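# Put the laser lens away in the bench drawer

### The arm

A 6-joint arm with a two-finger parallel gripper is mounted at the origin on the work surface. World frame = base frame: x ahead of the robot, y to its left, z up, the work surface at z = 0. Lengths are in m, angles in rad, forces in N, time in s.
With the tool pointing down it reaches from about 0.4 to 0.825 m from the base axis. Payload 7 kg.
Tool frame: the origin (TCP) lies midway between the tips of the shut fingers; the grasp point (between the pads) lies 19 mm behind it; z points along the fingers, y is the line along which they close (so a half turn about z gives the same grasp; the last joint's range is limited). The gripper opens to 88 mm and grips with 3 to 60 N. Pads are 19 mm wide; open, the fingers measure 130 mm over their backs; the gripper's body (78 mm by 193 mm) begins 47 mm behind the grasp point.
Start: joints at [-0.887, 0.359, 0.012, 0, -1.224, -0.288], TCP at [0.26, -0.623, 0.227] pointing down, gripper open.
Joint ranges: [-3.07, 3.07], [-1.43, 2.12], [-1.02, 1.25], [-3.03, 1.67], [-3.05, -0], [-3.03, 3.03]. Speed limits (rad/s): [2.39, 2.39, 3.01, 3.14, 3.14, 3.14].

### API

Orientations are given as [roll, pitch, yaw] about the fixed x, y, z axes, in that order (R = Rz(yaw) Ry(pitch) Rx(roll)).
In Python, from station import get_state, grab_frame, calibration, job_done, boxes_of, regions_of, spot_point gives the robot as it stands. The module is installed in compiled form; this text tells all that it offers.
- The arm moves only by the tool arm_command, never from a script. Its argument "commands" is a list of rows, each an object of numbers: "tx", "ty", "tz": the shift along the tool's x, y, z each as a share of 25 cm, from -1 to 1; "twist": the turn about the tool's z as a share of 180 degrees, from -1 to 1. A call has exactly 8 rows; each row is the pose to reach, as a shift and turn from the pose commanded when the call began, along the tool's axes at that moment, turning the shorter way round; what a row does not reach only later rows make up. A row lasts 1/12 s, in which the tool goes at most 41.7 mm and 7.16 degrees, less where a joint would pass 70% of its speed; a pose out of reach is approached as far as the arm can. A call with a number of a shift or a turn outside -1 to 1 is refused whole. A call with a gripper value outside its range is refused whole. "claw" is the opening, from 0 (shut) to 1 (fully open), set as the call begins (left out, the last holds). The fingers move at their own pace and stop on an object; "grip_force" is the grip in N (left out, the last holds). Time passes only in rows, so rows that repeat a pose let the fingers close, or fill a call up. It gives the time, the measured TCP pose, the force, the opening and the grip force at its end, in the units of the state.
- get_state(): the state, without advancing time (a new reading comes with each control period).
- grab_frame(name): name is "scene" or "top" or "wrist"; returns the picture (480x640x3 uint8, red, green, blue); there is no depth.
- calibration(name): a dict with "camera_matrix" (3x3 intrinsics, pixels), "k1" (the pictures are not rectified: a ray, as slopes to the right and down, at radius r is drawn at 1 + k1 r^2 times it, then the intrinsics apply), "extrinsics" (4x4, takes a point from camera to world coordinates). Camera axes: x right, y down, z forward; pixel columns grow to the right and rows downward; lengths in m; the calibration is good to about 2 mm. A picture is of the moment at which its call begins: read the wrist's pose just before it. calibration takes no time and is no camera call; for the wrist camera it gives the pose at the moment of the call.
- job_done(): hands the job in; it is judged then, once.
Trained networks look in the newest picture that a camera, given by its name, has taken for a name from the list of things; names that differ only in an ending like _2 or _b are one class to them, and where a whole thing is asked for, a point or a joint stands for the part that bears it (a point fixed in the world has none). Each returns a list of dicts, best first, with "score" (0 to 1); they miss things now and then, are a little off and sometimes report something else, mostly with a low value. They report only what shows in the picture. A call takes as long as a camera call. They do not tell look-alikes from the thing itself.
- boxes_of(query, camera): "rect" ([left, top, right, bottom] in pixels, round what is visible of it).
- regions_of(query, camera): "region" (480x640 bool, what is visible of it) and "rect" ([left, top, right, bottom] in pixels, round what is visible of it).
- spot_point(query, camera): "uv" ([column, row] in pixels: a listed point, or the origin of a listed thing).
The state is a dict: "t": time; "q": joint angles; "qd": joint speeds; "joint_efforts": joint torques, N m; "eef_pos": TCP position; "ee_rot": TCP orientation; "force": force on the tool from outside, world axes, zero at the start; "moment": the same for the moment, N m; "width": finger opening in m; "gripper_force": force on a finger pad.
Only numpy, scipy, OpenCV 4.12 (cv2) and the standard library are available. Lean on these libraries where they do the work, as an engineer would, in place of code of your own. Each camera call takes 0.05 s, during which the arm holds its last target. There are 200 camera calls.

### The job

Pull the white bench drawer well open by its handle, stand the lens with the red ring upright on the green pad in the drawer's left compartment, and then push the drawer fully shut without slamming it. The lens is glass in a thin barrel: grip it gently, set it down rather than dropping it, and leave the lens with the blue ring standing where it is.

Things in the scene. Friction and masses are not known exactly. Their poses are not given: they have to be found in the camera images.
- unit_edge (a point): Middle of the top front edge of the white bench-top drawer unit (250 deep in x, 320 wide in y, 105 high, fixed to the bench); x: level, into the unit; z up. On its roof lies a mouse on a pad, up to 137 above the bench and at least 120 behind this edge. The drawer, its only one, has two compartments; the right one holds a flat aluminium tin.
- drawer (a joint): Opening of the drawer in m: 0 shut, 0.165 fully open (stop). It slides level along the handle point's -x. Friction about 2 N plus 6 N per m/s; no latch or spring, it stays where left. Starts 0 to 10 mm open. Well open: beyond 0.11; shut: below 0.006; slamming: shutting faster than 0.5 m/s.
- handle (a point): Centre of the handle, moving with the drawer: level round aluminium bar, 12 in diameter, 130 long along this frame's y, bar centre 42 in front of the white drawer front, on two 10 mm stems 60 either side of the centre. x: level, into the unit; z up. The bar's centre is 65 above the bench and 40 below the unit's top. Drawer front 15 thick, its top edge 89 above the bench.
- pad_front (a point): Middle of the front edge (nearest the handle) of the top of the rigid green pad, 198 (x) by 134 (y), on the floor of the drawer's left (+y) compartment; moves with the drawer, axes as the handle's. From the handle centre: 63 along x, 70 along y, 39 down. Top 26 above the bench. Walls 6 thick rise 33 around it, the drawer front 63; the unit's roof is 67 above. Open by q, its front q minus 6 mm is uncovered.
- lens_red_mid (a point): Centre (half-way up) of the lens to put away: an upright black cylinder, 44 in diameter, 45 high, about 0.15 kg, red ring round the amber glass on top and round the barrel. On the bench to the robot's left; z is its axis. It cracks if the fingers squeeze it with more than 45 N each (grip with 20 to 30 N) or if it falls by more than about 12. Must not tip over 0.7 rad.
- lens_blue_mid (a point): Centre (half-way up) of another lens, alike but with a blue ring, also standing on the bench to the left, at least 95 from the red one. Must not be moved (by more than 20) or tipped.
Not all that is in view belongs to the job. Leave any turquoise or yellow look-alike of the part that bears lens_blue_mid alone.

How it is judged:
By the outcome, as a careful person would: the job done as asked, in the order asked, and still so for the second after the job is handed in, with the robot touching nothing.
It also fails if it takes over 67 s, if anything falls off the work surface, if the arm or the gripper's body presses on something with over 40 N, if the wrist force passes 120 N, or if a joint passes its speed limit or range.

## Working session

There is one attempt and no reset: what is moved stays moved. The work goes in short steps, Python scripts to look and compute and a tool call to move; the robot and the scene stay as the last step left them, time stands still between calls to the robot, and variables do not carry over. Pictures are saved under pics/ and viewed, at most 10 in all, crops included, and the job is handed in when it is done.

Besides the shell and the picture viewer there is one more tool, called after ">>>" as a command line: name --argument value ..., lists and objects as JSON in quotes. arm_command: Moves the arm, as the interface text tells. Shift numbers are shares of 25 cm and turn numbers shares of 180 degrees, none past 1 either way. Its arguments: {"type":"object","properties":{"commands":{"type":"array"},"claw":{"type":"number"},"grip_force":{"type":"number"}},"required":["commands"]}

```bash
mkdir -p pics
cat > h.py <<'E'
import numpy as np, cv2
from station import *
from scipy.spatial.transform import Rotation as R
def ray(cam,uv,c=None):
    c=c or calibration(cam); K=np.array(c["camera_matrix"]);E=np.array(c["extrinsics"])
    d=cv2.undistortPoints(np.array([[uv]],float),K,np.array([c["k1"],0,0,0.]))[0,0]
    v=E[:3,:3]@np.array([d[0],d[1],1]); return E[:3,3],v
def atz(cam,uv,z,c=None):
    o,v=ray(cam,uv,c); return o+v*(z-o[2])/v[2]
def save(cam,n):
    f=grab_frame(cam); cv2.imwrite(f"pics/{n}.png",f[:,:,::-1]); return f
E
python3 - <<'E'
from h import *
s=get_state();print(s["eef_pos"],s["ee_rot"],s["width"],s["t"])
a=save("top","t0");b=save("scene","s0")
cv2.imwrite("pics/c0.png",cv2.resize(np.vstack([a,b])[:,:,::-1],None,fx=.62,fy=.62))
for cam in("top","scene"):
  for q,z in(("unit_edge",.105),("handle",.065),("lens_red_mid",.0225),("lens_blue_mid",.0225)):
    for r in spot_point(q,cam)[:4]: print(cam,q,round(r["score"],2),np.round(r["uv"],1),atz(cam,r["uv"],z).round(4))
E
```

```text
[ 0.26001822 -0.62233269  0.22559862] [ 3.13986129e+00 -1.32507493e-04 -2.74592861e+00] 0.08782018689446214 0.0
top unit_edge 0.94 [457.1 225.9] [ 0.6522 -0.1444  0.105 ]
top handle 0.93 [455.7 249.1] [ 0.6093 -0.1542  0.065 ]
top lens_red_mid 0.7 [265.5 329. ] [0.4282 0.2485 0.0225]
top lens_blue_mid 0.98 [224.6 290.6] [0.5077 0.3405 0.0225]
top lens_blue_mid 0.74 [265.7 330.8] [0.4244 0.248  0.0225]
top lens_blue_mid 0.69 [171.5 322. ] [0.4362 0.4518 0.0225]
top lens_blue_mid 0.69 [199. 243.] [0.61   0.4025 0.0225]
scene unit_edge 0.57 [158.  294.3] [ 0.659  -0.1505  0.105 ]
scene handle 0.71 [160.9 282.4] [ 0.6038 -0.1531  0.065 ]
scene lens_red_mid 0.73 [155.7 292.7] [ 0.5946 -0.1724  0.0225]
scene lens_red_mid 0.67 [349.1 202. ] [0.4311 0.244  0.0225]
scene lens_blue_mid 0.79 [401.9 219.5] [0.5004 0.3427 0.0225]
scene lens_blue_mid 0.65 [440.1 193.1] [0.4409 0.447  0.0225]
scene lens_blue_mid 0.58 [481.7 233.5] [0.5681 0.4976 0.0225]
scene lens_blue_mid 0.57 [440.9 256.3] [0.6098 0.394  0.0225]
```

View pics/c0.png

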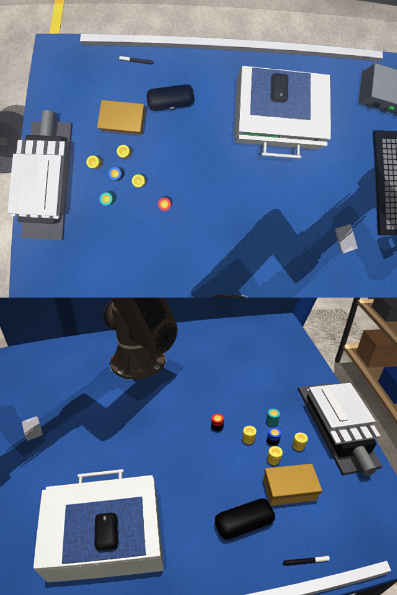

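The picture shows the drawer unit at top-view full-resolution (≈457,180), with its handle at (456,249). The red lens is at (266,329), the blue one at (225,290) (no turquoise), with yellow and turquoise look-alikes around it. Next I need the unit's yaw.

```bash
python3 - <<'E'
from h import *
grab_frame("top")
for q in("handle","drawer"):
  for r in regions_of(q,"top")[:1]: print(q,r["score"],r["rect"],r["region"].sum())
f=grab_frame("top").astype(int)
# white roof of unit: corners
m=((f.min(2)>170)).astype(np.uint8); n,l,st,ce=cv2.connectedComponentsWithStats(m)
i=l[205,460] or l[215,455]
print(i,st[i])
# bar: bright pixels below front, per column
for c in range(425,490,4):
  col=f[236:262,c].min(1); w=np.clip(col-120,0,None); 
  print(c, col.tolist())
E
python3 -c "
import cv2;f=cv2.imread('pics/t0.png')[95:275,370:550];cv2.imwrite('pics/c1.png',cv2.resize(f,None,fx=3.2,fy=3.2,interpolation=cv2.INTER_CUBIC))"
```

```text
handle 0.79 [380.6, 214.5, 527.2, 255.0] 2895
drawer 0.84 [382.7, 213.1, 531.5, 255.7] 2855
236 [ 386  106  148  118 7872]
425 [139, 144, 139, 144, 157, 160, 167, 168, 170, 161, 195, 227, 240, 215, 179, 55, 69, 65, 59, 59, 60, 57, 59, 67, 67, 64]
429 [173, 177, 180, 180, 174, 134, 128, 127, 126, 123, 179, 221, 239, 223, 192, 97, 61, 58, 65, 67, 65, 62, 61, 67, 62, 64]
433 [69, 69, 68, 78, 76, 75, 71, 72, 67, 71, 130, 218, 234, 237, 203, 156, 60, 64, 60, 63, 64, 57, 63, 63, 66, 67]
437 [73, 67, 70, 78, 75, 77, 75, 74, 69, 70, 95, 205, 230, 239, 214, 174, 56, 71, 62, 64, 56, 62, 67, 68, 70, 67]
441 [68, 71, 74, 69, 72, 72, 74, 72, 69, 70, 85, 184, 223, 240, 224, 187, 86, 67, 65, 58, 62, 64, 60, 59, 69, 65]
445 [66, 68, 67, 68, 73, 74, 69, 72, 72, 68, 72, 139, 219, 238, 231, 204, 159, 62, 67, 57, 65, 62, 57, 61, 65, 66]
449 [68, 73, 70, 68, 74, 75, 73, 72, 73, 67, 66, 98, 203, 230, 238, 212, 170, 57, 64, 64, 59, 62, 61, 59, 66, 63]
453 [73, 69, 71, 71, 72, 72, 72, 72, 70, 70, 65, 89, 191, 225, 240, 220, 182, 82, 63, 63, 61, 60, 59, 59, 66, 63]
457 [89, 69, 64, 70, 66, 74, 71, 74, 72, 68
[... 304 characters left out ...]
9 [110, 87, 62, 69, 71, 63, 71, 60, 70, 66, 64, 59, 71, 144, 223, 237, 228, 194, 102, 61, 59, 61, 57, 58, 62, 68]
473 [106, 82, 55, 61, 61, 56, 63, 62, 58, 62, 58, 61, 56, 104, 218, 234, 234, 204, 160, 57, 64, 68, 67, 74, 68, 70]
477 [97, 110, 66, 69, 70, 62, 69, 69, 74, 72, 67, 69, 62, 85, 194, 226, 236, 216, 175, 65, 65, 59, 66, 65, 69, 59]
481 [236, 239, 237, 238, 239, 239, 236, 238, 239, 238, 237, 237, 238, 237, 231, 218, 235, 223, 190, 102, 64, 70, 66, 64, 62, 66]
485 [106, 109, 90, 68, 69, 68, 66, 67, 73, 68, 69, 70, 69, 69, 77, 145, 212, 200, 115, 63, 72, 66, 68, 65, 65, 71]
489 [110, 107, 109, 64, 72, 71, 72, 74, 71, 73, 73, 68, 73, 75, 67, 69, 70, 73, 69, 66, 65, 69, 66, 69, 64, 63]
```

View pics/c1.png

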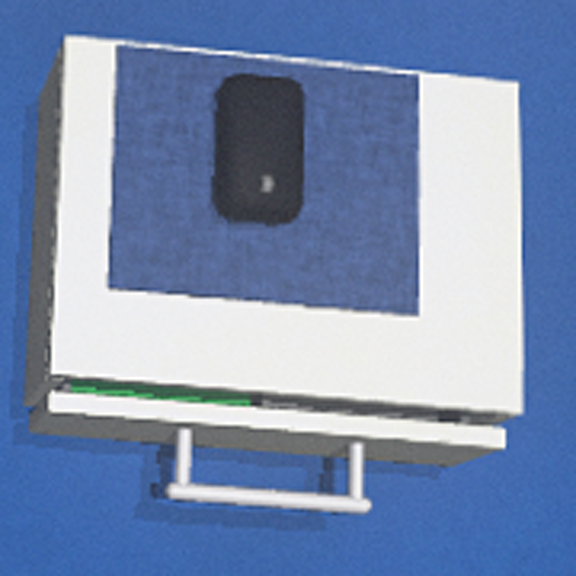

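The crop shows the bar between about (422,248) and (486,253), and the drawer is open a few mm. The unit is turned slightly.

Run:
```python
from h import *
a,b=atz("top",(425,247.9),.065),atz("top",(477,252.1),.065)
d=a-b;psi=np.arctan2(-d[0],d[1]);print("psi deg",np.degrees(psi))
c=[atz("top",(370+x/3.2,95+y/3.2),.105) for x,y in((50,377),(522,414),(64,36),(519,83))]
for p,q in((0,1),(2,3)): e=c[p]-c[q];print(np.degrees(np.arctan2(-e[0],e[1])),np.linalg.norm(e))
print("edge mid",(c[0]+c[1])/2)
h=atz("top",(454.3,250.2),.065);print("handle",h)
s=get_state();Y=s["ee_rot"][2];p=s["eef_pos"]
T=R.from_euler("xyz",s["ee_rot"]).as_matrix()
print((T.T@(h+[0,0,.15-.065]-p)/.25).round(3))
```

```text
psi deg -2.647601380516249
-2.1506494470855544 0.3177993672930227
-2.409615299861212 0.3194070495850377
edge mid [ 0.66802706 -0.15272785  0.105     ]
handle [ 0.60679463 -0.15109778  0.065     ]
[-2.007  1.206  0.306]
```

>>> arm_command --commands '[{"tx":-0.13,"ty":0.08,"tz":0,"twist":-0.036},{"tx":-0.26,"ty":0.16,"tz":0,"twist":-0.075},{"tx":-0.4,"ty":0.24,"tz":0,"twist":-0.11},{"tx":-0.53,"ty":0.32,"tz":0,"twist":-0.15},{"tx":-0.66,"ty":0.4,"tz":0,"twist":-0.19},{"tx":-0.8,"ty":0.48,"tz":0,"twist":-0.22},{"tx":-0.93,"ty":0.56,"tz":0.03,"twist":-0.26},{"tx":-1,"ty":0.6,"tz":0.05,"twist":-0.3}]' --claw 0.34 --grip_force 25

```text
t: 1.37
eef_pos: [0.4349, -0.3852, 0.2143]
ee_rot: [-3.14, 0.0, -1.797]
force: [-0.3, -0.6, -0.8]
width: 0.04
gripper_force: 0.0
```

```bash
cat >> h.py <<'E'
def go(t,yaw=None):
    s=get_state();T=R.from_euler("xyz",s["ee_rot"]).as_matrix();p=np.array(s["eef_pos"])
    d=0 if yaw is None else (yaw-np.degrees(s["ee_rot"][2])+90)%180-90
    print("tcp",p.round(4),"yaw",np.degrees(s["ee_rot"][2]).round(1),"shift",(T.T@(np.array(t)-p)/.25).round(3),"twist",round(-d/180,3),"t",s["t"],"w",s["width"],"f",np.round(s["force"],1),s["gripper_force"])
E
python3 -c "
from h import *
go([.607,-.151,.16],-92.4)"
```

```text
tcp [ 0.4349 -0.3852  0.2143] yaw -103.0 shift [-1.067 -0.46   0.218] twist -0.059 t 1.3667 w 0.03999495304532445 f [-0.3 -0.6 -0.8] 0.0
```

>>> arm_command --commands '[{"tx":-0.14,"ty":-0.06,"tz":0.02,"twist":-0.01},{"tx":-0.28,"ty":-0.12,"tz":0.05,"twist":-0.02},{"tx":-0.42,"ty":-0.18,"tz":0.08,"twist":-0.03},{"tx":-0.56,"ty":-0.24,"tz":0.1,"twist":-0.04},{"tx":-0.7,"ty":-0.3,"tz":0.13,"twist":-0.05},{"tx":-0.84,"ty":-0.36,"tz":0.16,"twist":-0.06},{"tx":-0.98,"ty":-0.43,"tz":0.19,"twist":-0.06},{"tx":-1,"ty":-0.46,"tz":0.22,"twist":-0.06}]' --claw 0.34

```text
t: 2.03
eef_pos: [0.6059, -0.1673, 0.1589]
ee_rot: [-3.14, 0.0, -1.612]
force: [-0.4, -0.0, 0.5]
width: 0.0299
gripper_force: 0.0
```

```bash
python3 -c "
from h import *
save('wrist','w1')
for q in('handle',):
  for r in spot_point(q,'wrist')[:2]: print(q,r['score'],r['uv'],atz('wrist',r['uv'],.065))
grab_frame('top')
for r in spot_point('handle','top')[:2]: print(r['score'],r['uv'],atz('top',r['uv'],.065))
go([.607,-.151,.16],-92.4)"
```

```text
handle 0.88 [323.3, 272.5] [ 0.60808557 -0.15351913  0.065     ]
tcp [ 0.6026 -0.1714  0.1588] yaw -92.6 shift [-0.082 -0.014 -0.005] twist -0.001 t 2.2333 w 0.02989735001859879 f [-0.5 -0.3 -0.4] 0.0
```

View pics/w1.png

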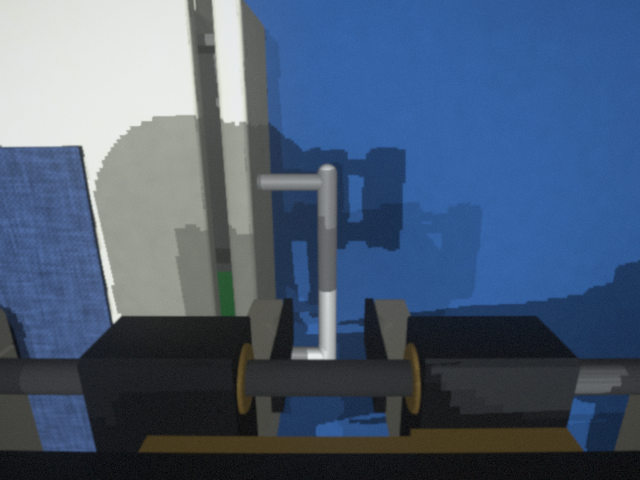

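The wrist view shows the bar at column 328, upright between the fingers (inner faces at about 290 and 367), so it is well aligned. I'll centre along the bar, go down and grip.

>>> arm_command --commands '[{"tx":-0.04,"ty":-0.015,"tz":0.05,"twist":0},{"tx":-0.08,"ty":-0.015,"tz":0.12,"twist":0},{"tx":-0.08,"ty":-0.015,"tz":0.2,"twist":0},{"tx":-0.08,"ty":-0.015,"tz":0.28,"twist":0},{"tx":-0.08,"ty":-0.015,"tz":0.35,"twist":0},{"tx":-0.08,"ty":-0.015,"tz":0.41,"twist":0},{"tx":-0.08,"ty":-0.015,"tz":0.435,"twist":0},{"tx":-0.08,"ty":-0.015,"tz":0.435,"twist":0}]'

```text
t: 2.9
eef_pos: [0.6061, -0.1522, 0.0489]
ee_rot: [3.139, -0.0, -1.618]
force: [-0.5, -0.4, -0.1]
width: 0.0299
gripper_force: 0.0
```

>>> arm_command --commands '[{"tx":0},{"tx":0},{"tx":0},{"tx":0},{"tx":0},{"tx":0},{"tx":0},{"tx":0}]' --claw 0 --grip_force 25

```text
invalid input
```

>>> arm_command --commands '[{"tx":0,"ty":0,"tz":0,"twist":0},{"tx":0,"ty":0,"tz":0,"twist":0},{"tx":0,"ty":0,"tz":0,"twist":0},{"tx":0,"ty":0,"tz":0,"twist":0},{"tx":0,"ty":0,"tz":0,"twist":0},{"tx":0,"ty":0,"tz":0,"twist":0},{"tx":0,"ty":0,"tz":0,"twist":0},{"tx":0,"ty":0,"tz":0,"twist":0}]' --claw 0 --grip_force 25

```text
t: 3.57
eef_pos: [0.6081, -0.1517, 0.0515]
ee_rot: [-3.14, -0.0, -1.616]
force: [-1.6, -0.2, 6.3]
width: 0.0113
gripper_force: 25.0
```

>>> arm_command --commands '[{"tx":0,"ty":0.05,"tz":0,"twist":0},{"tx":0,"ty":0.13,"tz":0,"twist":0},{"tx":0,"ty":0.22,"tz":0,"twist":0},{"tx":0,"ty":0.32,"tz":0,"twist":0},{"tx":0,"ty":0.42,"tz":0,"twist":0},{"tx":0,"ty":0.51,"tz":0,"twist":0},{"tx":0,"ty":0.57,"tz":0,"twist":0},{"tx":0,"ty":0.59,"tz":0,"twist":0}]'

```text
t: 4.23
eef_pos: [0.4591, -0.1454, 0.0515]
ee_rot: [-3.14, -0.0, -1.616]
force: [2.1, -6.2, -0.7]
width: 0.0116
gripper_force: 25.0
```

>>> arm_command --commands '[{"tx":0,"ty":0,"tz":0,"twist":0},{"tx":0,"ty":0,"tz":0,"twist":0},{"tx":0,"ty":0,"tz":0,"twist":0},{"tx":0,"ty":0,"tz":0,"twist":0},{"tx":0,"ty":0,"tz":0,"twist":0},{"tx":0,"ty":0,"tz":0,"twist":0},{"tx":0,"ty":0,"tz":0,"twist":0},{"tx":0,"ty":0,"tz":0,"twist":0}]' --claw 0.34

```text
t: 4.9
eef_pos: [0.4602, -0.1449, 0.0501]
ee_rot: [3.141, -0.0, -1.616]
force: [-0.4, 0.3, 0.2]
width: 0.0299
gripper_force: 0.0
```

```bash
python3 -c "
from h import *
go([.43,.247,.2],-92.4)"
```

```text
tcp [ 0.4602 -0.1449  0.0501] yaw -92.6 shift [-1.561  0.192 -0.599] twist -0.001 t 4.9 w 0.029900916096348543 f [-0.4  0.3  0.2] 0.0
```

>>> arm_command --commands '[{"tx":0,"ty":0,"tz":-0.13,"twist":0},{"tx":0,"ty":0,"tz":-0.28,"twist":0},{"tx":0,"ty":0,"tz":-0.42,"twist":-0.03},{"tx":-0.13,"ty":0.02,"tz":-0.5,"twist":-0.07},{"tx":-0.28,"ty":0.04,"tz":-0.55,"twist":-0.11},{"tx":-0.44,"ty":0.05,"tz":-0.58,"twist":-0.15},{"tx":-0.6,"ty":0.07,"tz":-0.6,"twist":-0.19},{"tx":-0.75,"ty":0.09,"tz":-0.6,"twist":-0.23}]' --claw 1

```text
t: 5.57
eef_pos: [0.4464, 0.0453, 0.2019]
ee_rot: [-3.139, -0.001, -0.891]
force: [0.5, -0.6, -0.3]
width: 0.077
gripper_force: 0.0
```

```bash
python3 -c "
from h import *
go([.43,.247,.2],-2.6)"
```

```text
tcp [0.4464 0.0453 0.2019] yaw -51.1 shift [-0.669 -0.456  0.009] twist -0.269 t 5.5667 w 0.07698904184257768 f [ 0.5 -0.6 -0.3] 0.0
```

>>> arm_command --commands '[{"tx":-0.09,"ty":-0.06,"tz":0,"twist":-0.035},{"tx":-0.19,"ty":-0.13,"tz":0,"twist":-0.07},{"tx":-0.3,"ty":-0.2,"tz":0,"twist":-0.11},{"tx":-0.42,"ty":-0.28,"tz":0,"twist":-0.15},{"tx":-0.54,"ty":-0.37,"tz":0,"twist":-0.19},{"tx":-0.62,"ty":-0.42,"tz":0,"twist":-0.23},{"tx":-0.67,"ty":-0.455,"tz":0,"twist":-0.26},{"tx":-0.67,"ty":-0.455,"tz":0,"twist":-0.27}]'

```text
t: 6.23
eef_pos: [0.4304, 0.2481, 0.2001]
ee_rot: [-3.141, -0.0, -0.04]
force: [-0.2, 0.4, 0.5]
width: 0.0877
gripper_force: 0.0
```

```bash
python3 -c "
from h import *
a=save('wrist','w2')
go([.43,.247,.2],-2.6)
for r in spot_point('lens_red_mid','wrist')[:3]: print(r['score'],r['uv'],atz('wrist',r['uv'],.0225))
for r in regions_of('lens_red_mid','wrist')[:3]: print(r['score'],r['rect'])
b=save('top','t2')
for q,z in(('handle',.065),('pad_front',.026)):
  for r in spot_point(q,'top')[:2]: print(q,r['score'],r['uv'],atz('top',r['uv'],z))
for r in spot_point('lens_red_mid','top')[:2]: print(r['score'],r['uv'],atz('top',r['uv'],.0225))
cv2.imwrite('pics/c2.png',cv2.resize(np.vstack([a,b])[:,:,::-1],None,fx=.62,fy=.62))
"
```

```text
tcp [0.4303 0.2468 0.2   ] yaw -2.4 shift [-0.001 -0.001 -0.   ] twist 0.001 t 6.2833 w 0.08766669865685758 f [0.1 0.  0.1] 0.0
0.91 [326.7, 218.0] [0.42945145 0.2473885  0.0225    ]
0.93 [299.6, 188.5, 356.2, 248.4]
handle 0.73 [453.4, 319.4] [ 0.45927475 -0.14807245  0.065     ]
pad_front 0.84 [411.8, 293.3] [ 0.51384699 -0.06762688  0.026     ]
0.42 [460.4, 224.0] [ 0.67332714 -0.18028845  0.0225    ]
```

View pics/c2.png

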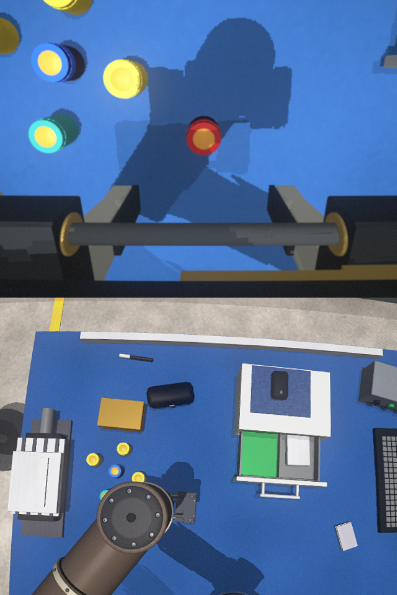

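The wrist view shows the red lens centred between the open fingers (about (327,218) in full resolution), with its neighbours clear. The top view shows the drawer well open, with green pad on the left at about (418,250). I'll go down and grip gently.

>>> arm_command --commands '[{"tx":0,"ty":0,"tz":0.1,"twist":0},{"tx":0,"ty":0,"tz":0.25,"twist":0},{"tx":0,"ty":0,"tz":0.4,"twist":0},{"tx":0,"ty":0,"tz":0.53,"twist":0},{"tx":0,"ty":0,"tz":0.63,"twist":0},{"tx":0,"ty":0,"tz":0.7,"twist":0},{"tx":0,"ty":0,"tz":0.74,"twist":0},{"tx":0,"ty":0,"tz":0.755,"twist":0}]'

```text
t: 7.25
eef_pos: [0.43, 0.2439, 0.0098]
ee_rot: [3.139, 0.002, -0.05]
force: [0.6, -0.2, 1.1]
width: 0.0879
gripper_force: 0.0
```

>>> arm_command --commands '[{"tx":0,"ty":0,"tz":0,"twist":0},{"tx":0,"ty":0,"tz":0,"twist":0},{"tx":0,"ty":0,"tz":0,"twist":0},{"tx":0,"ty":0,"tz":0,"twist":0},{"tx":0,"ty":0,"tz":0,"twist":0},{"tx":0,"ty":0,"tz":0,"twist":0},{"tx":0,"ty":0,"tz":0,"twist":0},{"tx":0,"ty":0,"tz":0,"twist":0}]' --claw 0.2 --grip_force 24

```text
t: 7.92
eef_pos: [0.4309, 0.2457, 0.012]
ee_rot: [-3.141, -0.001, -0.048]
force: [0.1, 1.0, 2.9]
width: 0.0437
gripper_force: 24.0
```

>>> arm_command --commands '[{"tx":0,"ty":0,"tz":-0.06,"twist":0},{"tx":0,"ty":0,"tz":-0.18,"twist":0},{"tx":0,"ty":0,"tz":-0.32,"twist":0},{"tx":0.04,"ty":0.06,"tz":-0.45,"twist":0},{"tx":0.1,"ty":0.16,"tz":-0.53,"twist":0},{"tx":0.16,"ty":0.28,"tz":-0.57,"twist":0},{"tx":0.22,"ty":0.4,"tz":-0.6,"twist":0},{"tx":0.28,"ty":0.52,"tz":-0.6,"twist":0}]'

```text
t: 8.58
eef_pos: [0.495, 0.1111, 0.1635]
ee_rot: [-3.14, -0.002, -0.048]
force: [1.2, 0.9, -2.6]
width: 0.0437
gripper_force: 24.0
```

>>> arm_command --commands '[{"tx":0.07,"ty":0.12,"tz":0,"twist":0},{"tx":0.14,"ty":0.25,"tz":0,"twist":0},{"tx":0.21,"ty":0.38,"tz":0,"twist":0},{"tx":0.27,"ty":0.5,"tz":0,"twist":0},{"tx":0.33,"ty":0.61,"tz":0,"twist":0},{"tx":0.37,"ty":0.69,"tz":0,"twist":0},{"tx":0.39,"ty":0.73,"tz":0,"twist":0},{"tx":0.4,"ty":0.745,"tz":0,"twist":0}]'

```text
t: 9.25
eef_pos: [0.5848, -0.0806, 0.1607]
ee_rot: [3.141, 0.002, -0.051]
force: [-0.8, 0.5, -1.7]
width: 0.0437
gripper_force: 24.0
```

```bash
python3 -c "
from h import *
a=save('wrist','w3')
go([.585,-.08,.038],-2.5)
for q,z in(('handle',.065),('pad_front',.026)):
  for r in spot_point(q,'wrist')[:2]: print(q,r['score'],r['uv'],atz('wrist',r['uv'],z))
b=save('top','t3')
for q,z in(('handle',.065),('pad_front',.026)):
  for r in spot_point(q,'top')[:2]: print(q,r['score'],r['uv'],atz('top',r['uv'],z))
cv2.imwrite('pics/c3.png',cv2.resize(np.vstack([a,b])[:,:,::-1],None,fx=.62,fy=.62))
"
```

```text
tcp [ 0.5849 -0.0801  0.1608] yaw -2.9 shift [ 0.001 -0.001  0.491] twist -0.002 t 9.3 w 0.04368017446935834 f [ 0.9 -0.8 -0.7] 23.999072313308716
handle 0.74 [450.5, 322.6] [ 0.45245482 -0.1417693   0.065     ]
pad_front 0.77 [414.1, 290.7] [ 0.5196742  -0.07272838  0.026     ]
```

View pics/c3.png

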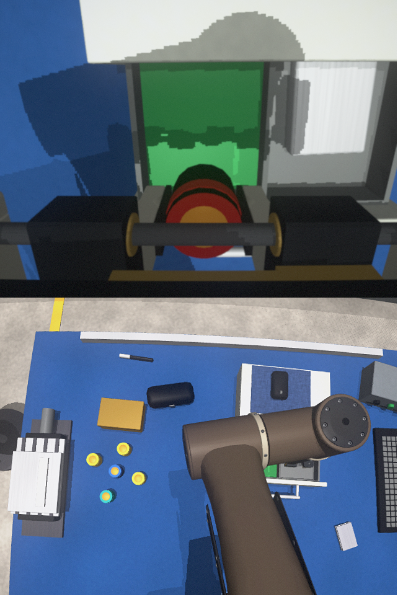

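The wrist view shows the held lens laterally centred on the green pad (pad columns ≈225–427, lens ≈328). I'll lower it slowly.

>>> arm_command --commands '[{"tx":0,"ty":0,"tz":0.06,"twist":0},{"tx":0,"ty":0,"tz":0.15,"twist":0},{"tx":0,"ty":0,"tz":0.24,"twist":0},{"tx":0,"ty":0,"tz":0.32,"twist":0},{"tx":0,"ty":0,"tz":0.38,"twist":0},{"tx":0,"ty":0,"tz":0.42,"twist":0},{"tx":0,"ty":0,"tz":0.45,"twist":0},{"tx":0,"ty":0,"tz":0.47,"twist":0}]'

```text
t: 10.22
eef_pos: [0.5849, -0.0784, 0.0437]
ee_rot: [3.141, 0.0, -0.048]
force: [-0.3, 0.2, -0.5]
width: 0.0438
gripper_force: 24.0
```

>>> arm_command --commands '[{"tx":0,"ty":0,"tz":0.003,"twist":0},{"tx":0,"ty":0,"tz":0.006,"twist":0},{"tx":0,"ty":0,"tz":0.009,"twist":0},{"tx":0,"ty":0,"tz":0.012,"twist":0},{"tx":0,"ty":0,"tz":0.014,"twist":0},{"tx":0,"ty":0,"tz":0.016,"twist":0},{"tx":0,"ty":0,"tz":0.016,"twist":0},{"tx":0,"ty":0,"tz":0.016,"twist":0}]'

```text
t: 10.88
eef_pos: [0.585, -0.0789, 0.0402]
ee_rot: [-3.142, -0.0, -0.049]
force: [0.0, 0.9, -2.6]
width: 0.044
gripper_force: 24.0
```

```bash
python3 -c "
from h import *
for i in range(4):
  grab_frame('wrist');go([.585,-.08,.038],-2.5)"
```

```text
tcp [ 0.585  -0.079   0.0402] yaw -2.8 shift [0.    0.004 0.009] twist -0.002 t 10.9333 w 0.043921881482154576 f [-0.   0.6 -1.4] 23.999094665050507
tcp [ 0.585  -0.079   0.0401] yaw -2.8 shift [0.    0.004 0.009] twist -0.002 t 10.9833 w 0.04376180881884151 f [ 0.8  0.2 -1.5] 23.99910807609558
tcp [ 0.585  -0.0789  0.0401] yaw -2.8 shift [0.    0.004 0.008] twist -0.002 t 11.0333 w 0.04346939198217147 f [ 0.2  0.1 -1. ] 23.998966813087463
tcp [ 0.585  -0.0789  0.0401] yaw -2.8 shift [0.    0.004 0.008] twist -0.002 t 11.0833 w 0.04321342362784812 f [ 0.   0.1 -2. ] 23.999149203300476
```

>>> arm_command --commands '[{"tx":0,"ty":0,"tz":0.002,"twist":0},{"tx":0,"ty":0,"tz":0.004,"twist":0},{"tx":0,"ty":0,"tz":0.006,"twist":0},{"tx":0,"ty":0,"tz":0.008,"twist":0},{"tx":0,"ty":0,"tz":0.01,"twist":0},{"tx":0,"ty":0,"tz":0.01,"twist":0},{"tx":0,"ty":0,"tz":0.01,"twist":0},{"tx":0,"ty":0,"tz":0.01,"twist":0}]'

```text
t: 11.75
eef_pos: [0.5852, -0.0789, 0.038]
ee_rot: [3.142, -0.001, -0.048]
force: [-1.8, -0.7, 5.2]
width: 0.0437
gripper_force: 24.0
```

>>> arm_command --commands '[{"tx":0,"ty":0,"tz":0,"twist":0},{"tx":0,"ty":0,"tz":0,"twist":0},{"tx":0,"ty":0,"tz":0,"twist":0},{"tx":0,"ty":0,"tz":0,"twist":0},{"tx":0,"ty":0,"tz":0,"twist":0},{"tx":0,"ty":0,"tz":0,"twist":0},{"tx":0,"ty":0,"tz":0,"twist":0},{"tx":0,"ty":0,"tz":0,"twist":0}]' --claw 0.68

```text
t: 12.42
eef_pos: [0.5849, -0.0789, 0.0375]
ee_rot: [-3.142, 0.0, -0.049]
force: [0.3, -0.1, 0.8]
width: 0.0595
gripper_force: 0.0
```

>>> arm_command --commands '[{"tx":0,"ty":0,"tz":-0.05,"twist":0},{"tx":0,"ty":0,"tz":-0.12,"twist":0},{"tx":0,"ty":0,"tz":-0.2,"twist":0},{"tx":0,"ty":0,"tz":-0.3,"twist":0},{"tx":0,"ty":0,"tz":-0.4,"twist":0},{"tx":-0.05,"ty":0.02,"tz":-0.5,"twist":0.03},{"tx":-0.12,"ty":0.06,"tz":-0.5,"twist":0.07},{"tx":-0.2,"ty":0.1,"tz":-0.5,"twist":0.11}]'

```text
t: 13.08
eef_pos: [0.5347, -0.1014, 0.1642]
ee_rot: [-3.14, -0.003, -0.398]
force: [-0.2, -0.4, -1.0]
width: 0.0595
gripper_force: 0.0
```

```bash
python3 -c "
from h import *
a=save('wrist','w4')
go([.461,-.147,.16],-92.5)
for r in spot_point('lens_red_mid','wrist')[:2]: print(r['score'],r['uv'],atz('wrist',r['uv'],.0485))
"
```

```text
tcp [ 0.5298 -0.1026  0.1632] yaw -23.5 shift [-0.182  0.272  0.013] twist 0.384 t 13.1333 w 0.060122090040318085 f [-6.5 -0.7 -2.5] 0.0
0.94 [267.5, 184.5] [ 0.58197987 -0.07952156  0.0485    ]
```

View pics/w4.png

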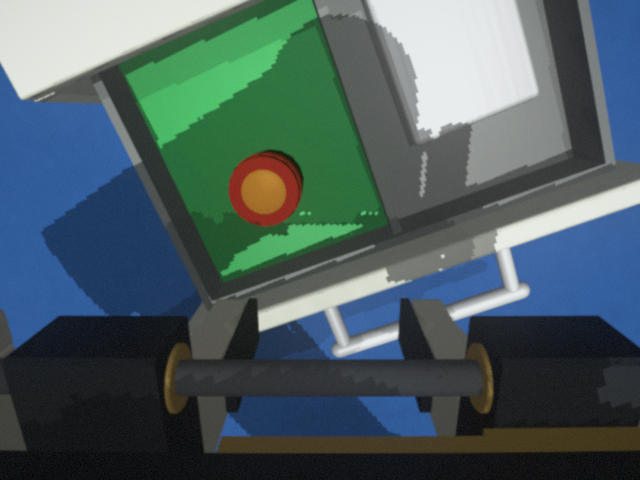

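The lens stands upright at (265,187) on the green pad. Next I regrasp the handle.

>>> arm_command --commands '[{"tx":-0.02,"ty":0.03,"tz":0,"twist":0.035},{"tx":-0.05,"ty":0.07,"tz":0,"twist":0.075},{"tx":-0.08,"ty":0.12,"tz":0,"twist":0.11},{"tx":-0.11,"ty":0.17,"tz":0,"twist":0.15},{"tx":-0.14,"ty":0.22,"tz":0,"twist":0.19},{"tx":-0.17,"ty":0.26,"tz":0,"twist":0.23},{"tx":-0.18,"ty":0.27,"tz":0,"twist":0.27},{"tx":-0.18,"ty":0.27,"tz":0,"twist":0.31}]' --claw 0.34

```text
t: 13.85
eef_pos: [0.4657, -0.1469, 0.1626]
ee_rot: [-3.142, 0.0, -1.369]
force: [0.0, 0.8, -0.1]
width: 0.0297
gripper_force: 0.0
```

>>> arm_command --commands '[{"tx":0,"ty":0,"tz":0,"twist":0.035},{"tx":0,"ty":0,"tz":0,"twist":0.07},{"tx":0,"ty":0,"tz":0,"twist":0.074},{"tx":0,"ty":0,"tz":0,"twist":0.074},{"tx":0,"ty":0,"tz":0,"twist":0.074},{"tx":0,"ty":0,"tz":0,"twist":0.074},{"tx":0,"ty":0,"tz":0,"twist":0.074},{"tx":0,"ty":0,"tz":0,"twist":0.074}]'

```text
t: 14.52
eef_pos: [0.4664, -0.1466, 0.1625]
ee_rot: [3.142, -0.0, -1.595]
force: [0.0, 0.6, 0.3]
width: 0.0296
gripper_force: 0.0
```

```bash
python3 -c "
from h import *
a=save('wrist','w5')
go([.461,-.147,.05],-92.5)
for r in spot_point('handle','wrist')[:2]: print(r['score'],r['uv'],atz('wrist',r['uv'],.065))
"
```

```text
tcp [ 0.4664 -0.1466  0.1626] yaw -91.4 shift [0.002 0.022 0.45 ] twist 0.006 t 14.5667 w 0.029721543353968646 f [ 0.9 -0.1  0.1] 0.0
0.68 [338.2, 252.2] [ 0.46076265 -0.14231971  0.065     ]
```

View pics/w5.png

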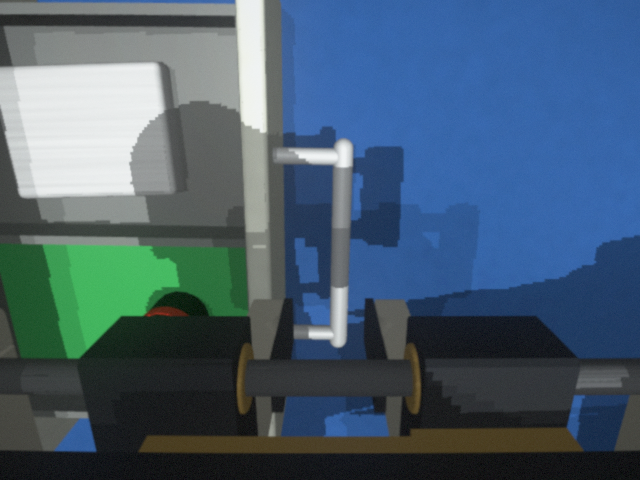

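The bar is at column ≈340, about 6 mm right of the finger midline, and that is consistent with the computed shift. I'll descend and grip.

>>> arm_command --commands '[{"tx":0,"ty":0.023,"tz":0.03,"twist":0.006},{"tx":0,"ty":0.023,"tz":0.1,"twist":0.006},{"tx":0,"ty":0.023,"tz":0.18,"twist":0.006},{"tx":0,"ty":0.023,"tz":0.26,"twist":0.006},{"tx":0,"ty":0.023,"tz":0.34,"twist":0.006},{"tx":0,"ty":0.023,"tz":0.4,"twist":0.006},{"tx":0,"ty":0.023,"tz":0.44,"twist":0.006},{"tx":0,"ty":0.023,"tz":0.45,"twist":0.006}]'

```text
t: 15.28
eef_pos: [0.4587, -0.1465, 0.0479]
ee_rot: [3.138, -0.0, -1.616]
force: [-1.0, -0.8, -0.1]
width: 0.0299
gripper_force: 0.0
```

>>> arm_command --commands '[{"tx":0,"ty":0,"tz":0,"twist":0},{"tx":0,"ty":0,"tz":0,"twist":0},{"tx":0,"ty":0,"tz":0,"twist":0},{"tx":0,"ty":0,"tz":0,"twist":0},{"tx":0,"ty":0,"tz":0,"twist":0},{"tx":0,"ty":0,"tz":0,"twist":0},{"tx":0,"ty":0,"tz":0,"twist":0},{"tx":0,"ty":0,"tz":0,"twist":0}]' --claw 0 --grip_force 25

```text
t: 15.95
eef_pos: [0.4611, -0.1465, 0.0506]
ee_rot: [-3.141, -0.0, -1.615]
force: [-1.2, 0.9, 5.8]
width: 0.0111
gripper_force: 25.0
```

```bash
python3 -c "
from h import *
go([.608,-.1517,.0505],-92.5)"
```

```text
tcp [ 0.4611 -0.1465  0.0506] yaw -92.5 shift [-0.005 -0.588  0.001] twist -0.0 t 15.95 w 0.011055123719410895 f [-1.2  0.9  5.8] 24.99930113554001
```

>>> arm_command --commands '[{"tx":0,"ty":-0.02,"tz":0,"twist":0},{"tx":0,"ty":-0.05,"tz":0,"twist":0},{"tx":0,"ty":-0.09,"tz":0,"twist":0},{"tx":0,"ty":-0.13,"tz":0,"twist":0},{"tx":0,"ty":-0.17,"tz":0,"twist":0},{"tx":0,"ty":-0.21,"tz":0,"twist":0},{"tx":0,"ty":-0.25,"tz":0,"twist":0},{"tx":0,"ty":-0.29,"tz":0,"twist":0}]'

```text
t: 16.62
eef_pos: [0.5339, -0.1495, 0.0506]
ee_rot: [-3.141, 0.0, -1.615]
force: [-3.6, 2.0, 6.9]
width: 0.0111
gripper_force: 25.0
```

>>> arm_command --commands '[{"tx":0,"ty":-0.04,"tz":0,"twist":0},{"tx":0,"ty":-0.08,"tz":0,"twist":0},{"tx":0,"ty":-0.12,"tz":0,"twist":0},{"tx":0,"ty":-0.16,"tz":0,"twist":0},{"tx":0,"ty":-0.2,"tz":0,"twist":0},{"tx":0,"ty":-0.24,"tz":0,"twist":0},{"tx":0,"ty":-0.27,"tz":0,"twist":0},{"tx":0,"ty":-0.285,"tz":0,"twist":0}]'

```text
t: 17.28
eef_pos: [0.6058, -0.1526, 0.0507]
ee_rot: [-3.14, 0.0, -1.614]
force: [-2.0, 3.0, 6.5]
width: 0.0114
gripper_force: 25.0
```

>>> arm_command --commands '[{"tx":0,"ty":-0.004,"tz":0,"twist":0},{"tx":0,"ty":-0.008,"tz":0,"twist":0},{"tx":0,"ty":-0.012,"tz":0,"twist":0},{"tx":0,"ty":-0.016,"tz":0,"twist":0},{"tx":0,"ty":-0.02,"tz":0,"twist":0},{"tx":0,"ty":-0.022,"tz":0,"twist":0},{"tx":0,"ty":-0.022,"tz":0,"twist":0},{"tx":0,"ty":-0.022,"tz":0,"twist":0}]'

```text
t: 17.95
eef_pos: [0.6104, -0.1527, 0.0507]
ee_rot: [-3.14, 0.0, -1.614]
force: [-1.4, 2.4, 5.4]
width: 0.0108
gripper_force: 25.0
```

>>> arm_command --commands '[{"tx":0,"ty":-0.003,"tz":0,"twist":0},{"tx":0,"ty":-0.006,"tz":0,"twist":0},{"tx":0,"ty":-0.009,"tz":0,"twist":0},{"tx":0,"ty":-0.012,"tz":0,"twist":0},{"tx":0,"ty":-0.014,"tz":0,"twist":0},{"tx":0,"ty":-0.014,"tz":0,"twist":0},{"tx":0,"ty":-0.014,"tz":0,"twist":0},{"tx":0,"ty":-0.014,"tz":0,"twist":0}]'

```text
t: 18.62
eef_pos: [0.6139, -0.1529, 0.0507]
ee_rot: [-3.14, 0.0, -1.615]
force: [-1.9, 2.6, 5.4]
width: 0.011
gripper_force: 25.0
```

>>> arm_command --commands '[{"tx":0,"ty":-0.002,"tz":0,"twist":0},{"tx":0,"ty":-0.004,"tz":0,"twist":0},{"tx":0,"ty":-0.006,"tz":0,"twist":0},{"tx":0,"ty":-0.008,"tz":0,"twist":0},{"tx":0,"ty":-0.01,"tz":0,"twist":0},{"tx":0,"ty":-0.01,"tz":0,"twist":0},{"tx":0,"ty":-0.01,"tz":0,"twist":0},{"tx":0,"ty":-0.01,"tz":0,"twist":0}]'

```text
t: 19.28
eef_pos: [0.6139, -0.1529, 0.0506]
ee_rot: [3.139, 0.0, -1.615]
force: [-8.6, 5.4, 12.2]
width: 0.0112
gripper_force: 25.0
```

The drawer no longer advances and the force is rising, so it has reached its stop. I'll release and lift.

>>> arm_command --commands '[{"tx":0,"ty":0.006,"tz":0,"twist":0},{"tx":0,"ty":0.006,"tz":0,"twist":0},{"tx":0,"ty":0.006,"tz":0,"twist":0},{"tx":0,"ty":0.006,"tz":0,"twist":0},{"tx":0,"ty":0.006,"tz":0,"twist":0},{"tx":0,"ty":0.006,"tz":0,"twist":0},{"tx":0,"ty":0.006,"tz":0,"twist":0},{"tx":0,"ty":0.006,"tz":0,"twist":0}]' --claw 0.32

```text
t: 19.95
eef_pos: [0.6143, -0.1533, 0.05]
ee_rot: [3.142, -0.0, -1.615]
force: [0.9, 0.5, 0.3]
width: 0.028
gripper_force: 0.0
```

>>> arm_command --commands '[{"tx":0,"ty":0,"tz":-0.04,"twist":0},{"tx":0,"ty":0,"tz":-0.1,"twist":0},{"tx":0,"ty":0,"tz":-0.18,"twist":0},{"tx":0,"ty":0,"tz":-0.28,"twist":0},{"tx":0,"ty":0,"tz":-0.38,"twist":0},{"tx":0,"ty":0,"tz":-0.46,"twist":0},{"tx":0,"ty":0.05,"tz":-0.5,"twist":0},{"tx":0,"ty":0.1,"tz":-0.52,"twist":0}]'

```text
t: 20.62
eef_pos: [0.59, -0.1522, 0.1827]
ee_rot: [-3.138, -0.0, -1.615]
force: [-0.4, 0.2, 0.3]
width: 0.0279
gripper_force: 0.0
```

>>> arm_command --commands '[{"tx":0.1,"ty":0.1,"tz":0,"twist":0},{"tx":0.2,"ty":0.2,"tz":0,"twist":0},{"tx":0.3,"ty":0.3,"tz":0,"twist":0},{"tx":0.4,"ty":0.4,"tz":0,"twist":0},{"tx":0.5,"ty":0.5,"tz":0,"twist":0},{"tx":0.6,"ty":0.55,"tz":0,"twist":0},{"tx":0.7,"ty":0.6,"tz":0,"twist":0},{"tx":0.75,"ty":0.6,"tz":0,"twist":0}]'

```text
t: 21.28
eef_pos: [0.428, -0.3342, 0.1803]
ee_rot: [3.141, 0.0, -1.617]
force: [-0.3, 0.3, 0.0]
width: 0.0282
gripper_force: 0.0
```

```bash
python3 -c "
from h import *
b=save('top','t6')
for q,z in(('handle',.065),('lens_blue_mid',.0225)):
  for r in spot_point(q,'top')[:2]: print(q,r['score'],r['uv'],atz('top',r['uv'],z))
a=b[95:275,370:550]
cv2.imwrite('pics/c6.png',np.hstack([cv2.resize(a,(400,400)),cv2.resize(b,(400,400))])[:,:,::-1])
"
```

```text
handle 0.96 [454.0, 247.6] [ 0.61242067 -0.15050034  0.065     ]
lens_blue_mid 0.92 [151.6, 260.6] [0.5675817 0.5045286 0.0225   ]
lens_blue_mid 0.81 [219.8, 293.1] [0.50195885 0.35061599 0.0225    ]
```

View pics/c6.png

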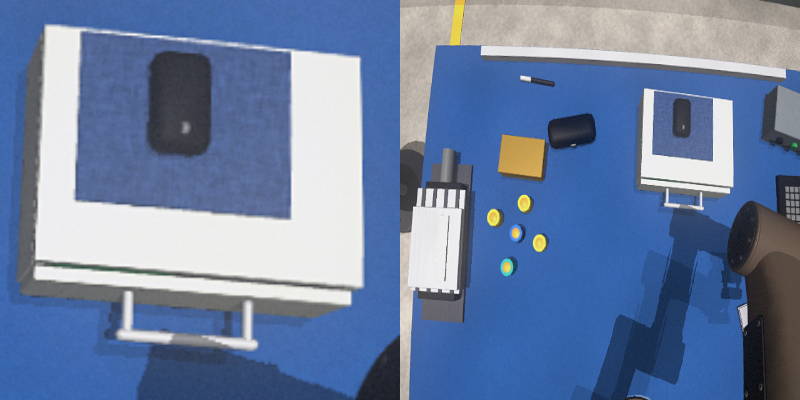

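The unit's gap has closed and the handle is about 6 mm further in than at the start. The blue lens (≈(186,280) in full resolution) has not moved.

```bash
python3 -c "
from station import *
print(job_done())"
```

```text
the job is handed in; nothing more can be done
None
```

I opened the drawer to about 0.15 m, stood the red-ring lens upright on the green pad, and pushed the drawer gently to its stop. The blue-ring lens stayed where it was, and the job is handed in; it took about 21 s of the 67 s allowed, and no verdict came back.

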